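# Sweep the sprue off-cuts into the scrap pan

### The arm

A 6-joint arm with a two-finger parallel gripper is mounted at the origin on a cart in front of the work surface, level with it; the furniture and walls round the work are solid. World frame = base frame: x ahead of the robot, y to its left, z up, the work surface at z = 0. Lengths are in m, angles in rad, forces in N, time in s.
With the tool pointing down it reaches from about 0.375 to 0.975 m from the base axis. Payload 3.8 kg.
Tool frame: the origin (TCP) lies on the centre line of the jaws, within the pads' length; the fingertips stand 14 mm ahead of it and the grasp point (between the pads) lies 5 mm behind it; x points along the fingers, y is the direction in which the jaws open and shut, and the axes are right-handed (so a half turn about x gives the same grasp; the last joint's range is limited). The gripper opens to 85 mm and grips with 20 to 120 N. Pads are 22 mm wide; open, the fingers measure 114 mm over their backs; the gripper's body (76 mm by 85 mm) begins 54 mm behind the grasp point. The pads swing forward as they close: fully open they stand 13 mm farther back than shut.
Start: joints at [1.132, 0.264, 1.604, -0, 1.274, -0.037], TCP at [0.264, 0.621, 0.245] pointing down, gripper open.
Joint ranges: [-2.63, 2.63], [-0.94, 2.18], [0.31, 2.57], [-1.31, 4.45], [0, 2.66], [-2.55, 2.55]. Speed limits (rad/s): [2.57, 2.57, 3.14, 3.14, 3.14, 3.14].

### API

Orientations are given as a rotation vector (axis times angle).
In Python, from workcell import bot gives the robot as it stands.
- The arm moves only by the shell command python3 -m creep 'ROWS' [FORCE]. ROWS is JSON, a list of rows, each an object with "grip": the finger opening in cm, from 0 to 8.54; "dp": the shift along the tool's x, y, z in cm, a list of three; "rotation": the turn, a rotation vector about the tool's x, y, z in rad, a list of three. A call has 1 to 5 rows; each row is the pose to reach, as a shift and turn from the pose commanded when the call began, along the tool's axes at that moment; what a row does not reach only later rows make up. A row lasts 1/12 s, in which the tool goes at most 41.7 mm and 7.16 degrees, less where a joint would pass 70% of its speed; a pose out of reach is approached as far as the arm can. A call with a gripper value outside its range is refused whole. The fingers move at their own pace and stop on an object; FORCE is the grip in N (left out, the last holds). Time passes only in rows, so rows that repeat a pose let the fingers close. It gives the time, the measured TCP pose, the force and the opening at its end, in the units of the state.
- bot.read_state(): the state, without advancing time (a new reading comes with each control period).
- bot.read_camera(name): name is "scene" or "top" or "wrist"; returns (picture, depth): 420x560x3 uint8, red, green, blue; 420x560 float32, m along the optical axis (not along the pixel's ray), 0 where there is no reading.
- bot.get_calibration(name): a dict with "fx", "fy", "cx", "cy" (pixels), "rvec" (rotation vector, rad) and "tvec" (3), from world to camera coordinates, as OpenCV has them. Camera axes: x right, y down, z forward; pixel columns grow to the right and rows downward; lengths in m; the calibration is good to about 2 mm. A picture is of the moment at which its call begins: read the wrist's pose just before it. get_calibration takes no time and is no camera call; for the wrist camera it gives the pose at the moment of the call.
- bot.finish_job(): hands the job in, once; it reports no verdict.
The state is a dict: "time": time; "q": joint angles; "joint_vel": joint speeds; "joint_torque": joint torques, N m; "tool_pos": TCP position; "tcp_rot": TCP orientation; "wrist_force": force on the tool from outside, world axes, zero at the start; "torque": the same for the moment, N m; "width": opening from 0.0 (shut) to 1.0 (fully open).
Only numpy, scipy, OpenCV 4.12 (cv2) and the standard library are available. Lean on these libraries where they do the work, as an engineer would, in place of code of your own. Each camera call takes 0.05 s, during which the arm holds its last target.

### The job

Clear the white board of the three small rose-coloured resin off-cuts: sweep them along it with your fingertips, through the open mouth of the blue scrap pan, until they lie on its floor behind the sloping lip. Do not pick them up or lift them over the walls, and leave the finished small sand-coloured bar lying among them and everything else standing about where it is.

Things in the scene. Friction and masses are not known exactly. Their poses are not given: they have to be found in the camera images.
- board: fixed white laminated plywood board, 290 (x) x 428 (y) x 26 mm, flat on the bench; the work is done on its top. Origin: centre of its underside, so its top is 26 mm above it (and above the bench)
- scrap_pan: blue sheet-metal scrap pan, fixed on the board. Origin: centre of the floor's underside, on the board's top. Floor 100 (x) x 220 (y) x 2 mm; walls 3 mm thick, 30 mm high with their bright 5 mm beads, at the back (+x) and both sides (y = +-110 mm): 212 mm free between the side beads. Open to its own -x. A grip flange sticks out 21 mm behind the back wall
- pan_mouth (a point): centre of the pan's mouth, at the front edge of its floor (x = -50 mm in the pan's frame, 2 mm above the board); axes as the pan's, -x points out of the mouth. From here a sloping lip runs 16 mm further out and down to the board, over the full width; off-cuts slide up it
- good_bar: finished sand-coloured small cast bar, 44 (x) x 98 (y) x 16 mm, sides sloping inwards to the top, lying flat and loose in the row of the off-cuts, its length (y) about along the direction into the pan. Origin: centre of its underside. To be left alone
- bottle: white plastic bottle with blue label, 62 mm diameter, 159 mm high, upright, loose. Origin: centre of its underside. Bystander
- cup: white mixing cup, 79 mm diameter, 88 mm high, upright, loose. Origin: centre of its underside. Bystander
- brush: flat paint brush, wooden handle, 44 x 218 (y) x 14 mm, lying loose. Origin: centre of its underside. Bystander
- rose_bar: rose-coloured cast bar, 72 x 102 (y) x 24 mm, lying loose; much bigger than the off-cuts. Origin: centre of its underside. Bystander
- block: grey cast block 56 x 76 (y) x 61 mm, loose. Origin: centre of its underside. Bystander
- offcut_a: small dull-rose resin off-cut, a loose slab 30 (x) x 44 (y) x 16 mm with rounded edges and, on its top, a round stub 9 mm high, about 18 mm wide, 6 mm towards +y of the centre; 50 g give or take. Origin: centre of its underside. It slides on the board when pushed near the board's top
- offcut_b: small dull-rose resin off-cut, a loose slab 32 (x) x 40 (y) x 18 mm with rounded edges and, on its top, a round stub 9 mm high, about 18 mm wide, 5 mm towards -y of the centre; 50 g give or take. Origin: centre of its underside. It slides on the board when pushed near the board's top
- offcut_c: small dull-rose resin off-cut, a loose slab 28 (x) x 46 (y) x 15 mm with rounded edges and, on its top, a round stub 9 mm high, about 18 mm wide, 8 mm towards +y of the centre; 50 g give or take. Origin: centre of its underside. It slides on the board when pushed near the board's top

How it is judged:
By the outcome, as a careful person would: the job done as asked, in the order asked, and still so for the second after the job is handed in, with the robot touching nothing.
It also fails if it takes over 58 s, if anything falls off the work surface, if the arm or the gripper's body presses on something with over 40 N, if the wrist force passes 120 N, or if a joint passes its speed limit or range.

## Working session

There is one attempt and no reset: what is moved stays moved. The work goes in short steps, Python scripts to look and compute and a shell command to move; the robot and the scene stay as the last step left them, time stands still between calls to the robot, and variables do not carry over. Pictures are saved under pics/ and viewed, and the job is handed in when it is done.

```bash
ls; mkdir -p pics; cat > h.py <<'E'
import numpy as np,cv2
from workcell import bot
def snap(name,fn):
    c=bot.get_calibration(name); im,d=bot.read_camera(name)
    cv2.imwrite('pics/'+fn+'.png',im[:,:,::-1]); np.savez('pics/'+fn+'.npz',im=im,d=d,**{k:np.array(v) for k,v in c.items()})
    return im,d,c
def world(d,c):
    h,w=d.shape; u,v=np.meshgrid(np.arange(w),np.arange(h))
    P=np.stack([(u-c['cx'])/c['fx']*d,(v-c['cy'])/c['fy']*d,d],-1)
    R=cv2.Rodrigues(np.array(c['rvec'],float))[0]
    return (P-np.array(c['tvec']).ravel())@R
E
python3 - <<'E'
from h import *
print(bot.read_state())
for n in ('top','scene'):
    im,d,c=snap(n,n+'0'); print(c)
E
```

```text
pics
{'time': 0.0, 'q': array([ 1.13208890e+00,  2.64767458e-01,  1.60540357e+00, -3.14831702e-05,
        1.27368057e+00, -3.68883300e-02]), 'joint_vel': array([-2.02783377e-03,  5.29590568e-04,  4.51225334e-04,  7.24094970e-05,
        2.39538405e-04,  6.56512963e-04]), 'joint_torque': array([ 1.82882254e-04, -5.15091920e+01, -3.67327166e+01,  2.57983438e-04,
        1.26621936e-02,  1.58840322e-05]), 'tool_pos': array([0.26369046, 0.62059357, 0.24393638]), 'tcp_rot': array([ 0.31347846,  1.54822131, -0.31695747]), 'wrist_force': array([ 0.10092166, -0.08753635,  1.22801147]), 'torque': array([-0.02952376, -0.01853061,  0.00073712]), 'width': 0.9979031283540625}
{'fx': 450.3816649823931, 'fy': 450.3816649823931, 'cx': 276.04499787823727, 'cy': 203.98151315260637, 'rvec': array([ 2.09316671, -2.13220899,  0.20423225]), 'tvec': array([0.04650206, 0.47374156, 1.3521726 ])}
{'fx': 508.7359280913172, 'fy': 508.7359280913172, 'cx': 281.7900396776451, 'cy': 213.19971617392147, 'rvec': array([ 2.07515608, -1.25626727,  0.52998646]), 'tvec': array([-0.20204426,  0.34091882,  1.44494525])}
```

View pics/top0.png

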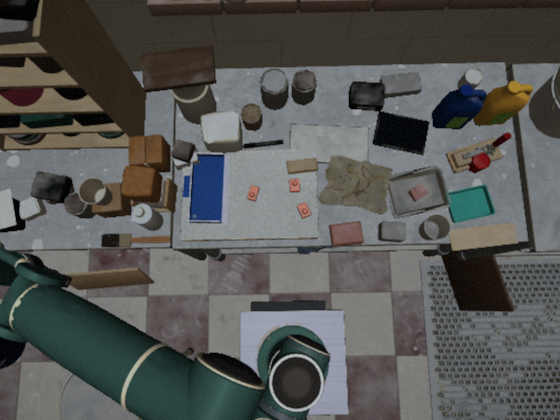

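View pics/scene0.png

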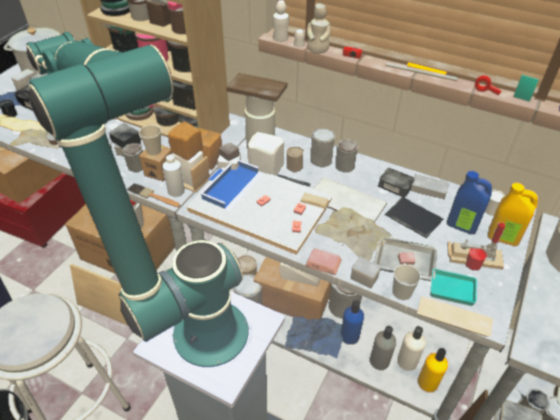

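The top view shows the pan at about (207,188) with its mouth to the right. The off-cuts are at (253,193), (295,185) and (304,210), and the sand bar is at (302,166). Next I measure them.

```bash
python3 - <<'E'
from h import *
z=np.load('pics/top0.npz'); im=z['im'];d=z['d'];c={k:z[k] for k in('fx','fy','cx','cy','rvec','tvec')}
W=world(d,c)
big=cv2.resize(im[130:260,160:360],None,fx=4,fy=4,interpolation=cv2.INTER_CUBIC); cv2.imwrite('pics/crop.png',big[:,:,::-1])
hsv=cv2.cvtColor(im,cv2.COLOR_RGB2HSV)
for (u,v) in [(253,193),(295,185),(304,210),(302,166),(207,188),(270,215),(345,233),(146,215),(393,230),(432,228)]:
    print((u,v),W[v,u].round(4),im[v,u],hsv[v,u])
def rep(n,m):
    k,l,s,ce=cv2.connectedComponentsWithStats(m.astype(np.uint8))
    for i in range(1,k):
        if s[i,4]>25:
            P=W[l==i]; P=P[P[:,2]>-.05]
            r=cv2.minAreaRect((P[:,:2]*1000).astype(np.float32))
            print(n,s[i],'med',np.median(P,0).round(4),'rect',np.round(r[0],1),np.round(r[1],1),round(r[2],1),'zmax',P[:,2].max().round(4))
H,S,V=[hsv[...,i].astype(int) for i in range(3)]
reg=np.zeros(H.shape,bool); reg[140:250,165:330]=1
rep('rose',reg&((H<12)|(H>170))&(S>90)&(V>90))
rep('blue',reg&(H>95)&(H<130)&(S>110))
rep('sand',reg&(H>12)&(H<28)&(S>50)&(V>70)&(W[...,2]>.03))
E
```

```text
(253, 193) [0.5101 0.1089 0.0512] [141  80  70] [  4 128 141]
(295, 185) [ 0.5342 -0.0227  0.047 ] [124  76  66] [  5 119 124]
(304, 210) [ 0.4525 -0.0481  0.0546] [176 108  96] [  5 116 176]
(302, 166) [ 0.5964 -0.0466  0.0442] [128 118  96] [ 21  64 128]
(207, 188) [0.5343 0.2563 0.0294] [ 28  56 112] [110 191 112]
(270, 215) [0.4438 0.0575 0.0272] [145 150 151] [ 95  10 151]
(345, 233) [ 0.3825 -0.1749  0.0271] [114  83  83] [  0  69 114]
(146, 215) [0.4311 0.4148 0.1373] [149 160 162] [ 95  20 162]
(393, 230) [ 0.3839 -0.3149  0.0646] [104 106 106] [ 90   5 106]
(432, 228) [ 0.3938 -0.4477  0.0221] [110 110 112] [120   5 112]
rose [290 179  10  13 111] med [ 0.5336 -0.0196  0.0461] rect [535.8 -20.7] [38.2 28.8] 1.7 zmax 0.0603
rose [248 186  11  15 114] med [0.5125 0.1094 0.0424] rect [364.1  81.1] [349.2  37.1] 10.9 zmax 1.4197
rose [298 203  12  15 120] med [ 0.4545 -0.0461  0.0443] rect [334.7 -20.4] [ 38.7 292.3] 77.6 zmax 1.4197
blue [ 190  155   34   66 1941] med [0.5341 0.2553 0.0301] rect [401.7 202.5] [509.7 169. ] 21.7 zmax 1.4197
blue [183 176   7  21 117] med [0.5353 0.3178 0.0554] rect [536.2 320.8] [24.4 67.2] 86.8 zmax 0.0627
sand [287 158  31  16 364] med [ 0.5977 -0.0464  0.0438] rect [407.8 -33.5] [ 96.7 431.3] 86.0 zmax 1.4197
sand [165 178   5  29  98] med [0.511  0.364  0.1114] rect [506.  364.3] [11.6 85.4] 86.7 zmax 0.1203
```

View pics/crop.png

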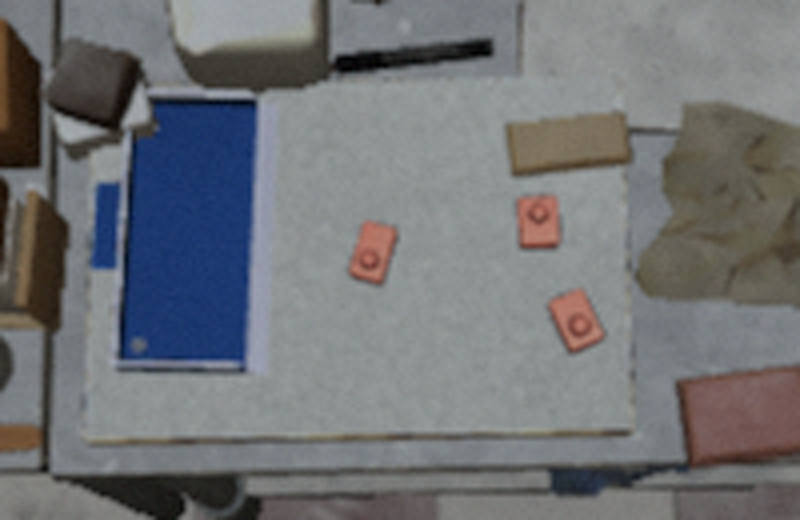

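```bash
python3 - <<'E'
from h import *
s=bot.read_state();R=cv2.Rodrigues(s['tcp_rot'])[0];print(R.round(3))
z=np.load('pics/top0.npz'); im=z['im'];d=z['d'];c={k:z[k] for k in('fx','fy','cx','cy','rvec','tvec')}
W=world(d,c)
hsv=cv2.cvtColor(im,cv2.COLOR_RGB2HSV);H,S,V=[hsv[...,i].astype(int) for i in range(3)]
ok=(W[...,2]<.05)&(W[...,2]>.02)
for x in (.45,.49,.53,.57,.61):
    m=ok&(H>95)&(H<130)&(S>110)&(abs(W[...,0]-x)<.01)&(W[...,1]<.3)
    print(x,W[m][:,1].min().round(4),W[m][:,1].max().round(4),np.median(W[m][:,2]).round(4))
for y in (.23,.25,.27):
    m=ok&(H>95)&(H<130)&(S>110)&(abs(W[...,1]-y)<.01)
    print(y,W[m][:,0].min().round(4),W[m][:,0].max().round(4))
E
python3 -m creep '[{"grip":1.0,"dp":[0,0,0],"rotation":[0,0,0]}]'
```

```text
[[-0.001  0.391  0.92 ]
 [-0.002  0.92  -0.391]
 [-1.    -0.002 -0.   ]]
0.45 0.2109 0.2994 0.0301
0.49 0.2112 0.2999 0.0298
0.53 0.2085 0.2983 0.0294
0.57 0.2083 0.2999 0.0302
0.61 0.2056 0.2994 0.0299
0.23 0.433 0.6421
0.25 0.4344 0.6428
0.27 0.4339 0.6433
time: 0.18
tool_pos: [0.2638, 0.6208, 0.2444]
tcp_rot: [0.314, 1.548, -0.316]
wrist_force: [0.1, -0.4, 0.3]
width: 0.889
```

```bash
cat >> h.py <<'E'
def plan(p,yaw=None):
    "print dp (cm) and rotation to bring TCP to p, tool y at yaw (deg from world x), tool x down"
    s=bot.read_state();R=cv2.Rodrigues(s['tcp_rot'])[0]
    y=np.degrees(np.arctan2(R[1,1],R[0,1]))
    if yaw is None: yaw=y
    a=np.radians(yaw); Rt=np.array([[0,np.cos(a),np.sin(a)],[0,np.sin(a),-np.cos(a)],[-1,0,0.]])
    rv=cv2.Rodrigues(R.T@Rt)[0].ravel(); dp=R.T@(np.array(p)-s['tool_pos'])*100
    print('t',round(s['time'],2),'pos',s['tool_pos'].round(4),'yaw',y.round(1),'F',np.round(s['wrist_force'],1),'w',round(s['width'],3))
    print(' dp',dp.round(2),'|dp|',np.linalg.norm(dp).round(1),'rot',rv.round(3))
E
python3 -m creep '[{"grip":1.0,"dp":[0,-2.9,3],"rotation":[0.12,0,0]},{"grip":1.0,"dp":[0,-5.8,6],"rotation":[0.24,0,0]},{"grip":1.0,"dp":[0,-8.7,9],"rotation":[0.36,0,0]},{"grip":1.0,"dp":[0,-11.6,12],"rotation":[0.48,0,0]},{"grip":1.0,"dp":[0,-14.5,15],"rotation":[0.6,0,0]}]'
python3 -c "
from h import *
plan([.5,.0,.26],0)"
```

```text
time: 0.6
tool_pos: [0.3453, 0.4276, 0.2449]
tcp_rot: [0.784, 1.424, -0.785]
wrist_force: [0.2, 0.1, 0.5]
width: 0.141
t 0.6 pos [0.3453 0.4276 0.2449] yaw 32.3 F [0.2 0.1 0.5] w 0.141
 dp [-1.49 -9.78 44.4 ] |dp| 45.5 rot [0.564 0.    0.   ]
```

```bash
python3 -m creep '[{"grip":1.0,"dp":[-1.5,-4.8,20],"rotation":[0.564,0,0]},{"grip":1.0,"dp":[-1.5,-4.8,20],"rotation":[0.564,0,0]},{"grip":1.0,"dp":[-1.5,-4.8,20],"rotation":[0.564,0,0]},{"grip":1.0,"dp":[-1.5,-4.8,20],"rotation":[0.564,0,0]},{"grip":1.0,"dp":[-1.5,-4.8,20],"rotation":[0.564,0,0]}]'
python3 -c "
from h import *
plan([.5,.0,.26],0)"
```

```text
time: 1.02
tool_pos: [0.4126, 0.2329, 0.2604]
tcp_rot: [1.21, 1.209, -1.209]
wrist_force: [1.2, -0.7, -0.5]
width: 0.115
t 1.02 pos [0.4126 0.2329 0.2604] yaw -0.0 F [ 1.2 -0.7 -0.5] w 0.115
 dp [ 0.05  8.75 23.29] |dp| 24.9 rot [-0.  0. -0.]
```

```bash
python3 -m creep '[{"grip":1.0,"dp":[0,1.3,4],"rotation":[0,0,0]},{"grip":1.0,"dp":[0,2.6,8],"rotation":[0,0,0]},{"grip":1.0,"dp":[0,3.9,12],"rotation":[0,0,0]},{"grip":1.0,"dp":[0,5.2,15],"rotation":[0,0,0]},{"grip":1.0,"dp":[0,5.5,16],"rotation":[0,0,0]}]'
python3 - <<'E'
from h import *
plan([.5,0,.26],0)
im,d,c=snap('wrist','w1'); W=world(d,c)
im,d,c=snap('top','top1')
cv2.imwrite('pics/crop1.png',cv2.resize(im[130:260,160:360],None,fx=4,fy=4)[:,:,::-1])
E
```

```text
time: 1.43
tool_pos: [0.4695, 0.0713, 0.2604]
tcp_rot: [1.207, 1.208, -1.208]
wrist_force: [0.1, -0.4, 0.4]
width: 0.117
t 1.43 pos [0.4695 0.0713 0.2604] yaw 0.1 F [ 0.1 -0.4  0.4] w 0.117
 dp [0.05 3.04 7.14] |dp| 7.8 rot [ 0.001  0.002 -0.001]
```

View pics/w1.png

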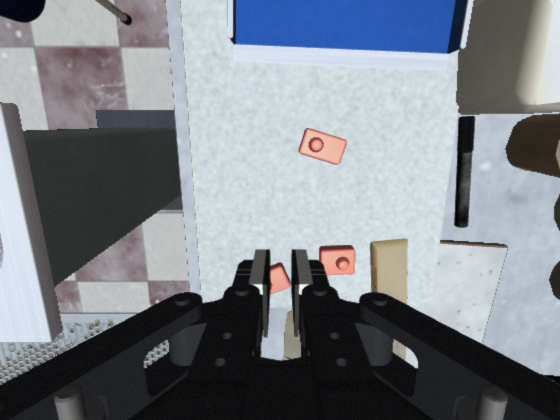

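In the wrist view, +y is up. The off-cuts are at (323,146), (338,260) and (278,278, partly hidden). The sand bar is at (390,290), the lip runs along row ~57, and the fingertips are at (262/298,252).

```bash
python3 - <<'E'
from h import *
z=np.load('pics/w1.npz'); im=z['im'];d=z['d'];c={k:z[k] for k in('fx','fy','cx','cy','rvec','tvec')}
W=world(d,c)
hsv=cv2.cvtColor(im,cv2.COLOR_RGB2HSV);H,S,V=[hsv[...,i].astype(int) for i in range(3)]
def rep(n,m):
    m&=(d>0)&(W[...,2]>.02)&(W[...,2]<.07)
    k,l,s,ce=cv2.connectedComponentsWithStats(m.astype(np.uint8))
    for i in range(1,k):
        if s[i,4]>150:
            P=W[l==i]
            t=np.percentile(P[:,2],98); lo=np.median(P[:,2])
            r=cv2.minAreaRect((P[:,:2]*1000).astype(np.float32))
            print(n,s[i],'zmed',lo.round(4),'z98',t.round(4),'rect',np.round(r[0],1),np.round(r[1],1),round(r[2],1),'min',P.min(0).round(3),'max',P.max(0).round(3))
rep('rose',((H<12)|(H>170))&(S>80)&(V>90))
rep('sand',(H>12)&(H<28)&(S>50)&(V>70)&(W[...,2]>.031))
print('board',W[200,250].round(4),W[100,400].round(4),'lip',W[66,330].round(4),W[48,330].round(4),W[40,330].round(4),W[20,330].round(4))
for u,v in [(262,252),(298,252),(262,256),(298,256),(265,262),(297,262)]: print('tip',W[v,u].round(4))
E
```

```text
rose [299 129  47  35 315] zmed 0.04 z98 0.0417 rect [514.1 113.7] [27.1 45.1] 72.9 min [0.49  0.096 0.034] max [0.538 0.131 0.042]
rose [308 137  16  16 194] zmed 0.0467 z98 0.0497 rect [506.7 115.7] [15.8 15.8] 3.3 min [0.499 0.108 0.039] max [0.515 0.123 0.05 ]
rose [320 248  35  27 830] zmed 0.0434 z98 0.0524 rect [535.1 -16.4] [39. 31.] 2.3 min [ 0.515 -0.032  0.038] max [ 0.555 -0.     0.054]
rose [270 265  20  29 395] zmed 0.0413 z98 0.0429 rect [464.2 -39.9] [26.1 29. ] 22.7 min [ 0.457 -0.058  0.035] max [ 0.48  -0.023  0.044]
sand [371 240  36  53 597] zmed 0.0382 z98 0.0427 rect [586.1 -22. ] [74.  33.1] 66.5 min [ 0.577 -0.06   0.031] max [0.616 0.006 0.043]
board [0.4351 0.0524 0.0256] [0.5961 0.1608 0.0261] lip [0.5211 0.1941 0.0251] [0.5199 0.2103 0.0288] [0.5196 0.2176 0.0286] [0.5191 0.236  0.0269]
tip [0.4615 0.0828 0.254 ]
tip [0.4775 0.0825 0.2533]
tip [0.4617 0.0828 0.2585]
tip [0.4772 0.0824 0.2577]
tip [0.4632 0.0826 0.2643]
tip [0.4764 0.0828 0.2646]
```

View pics/crop1.png

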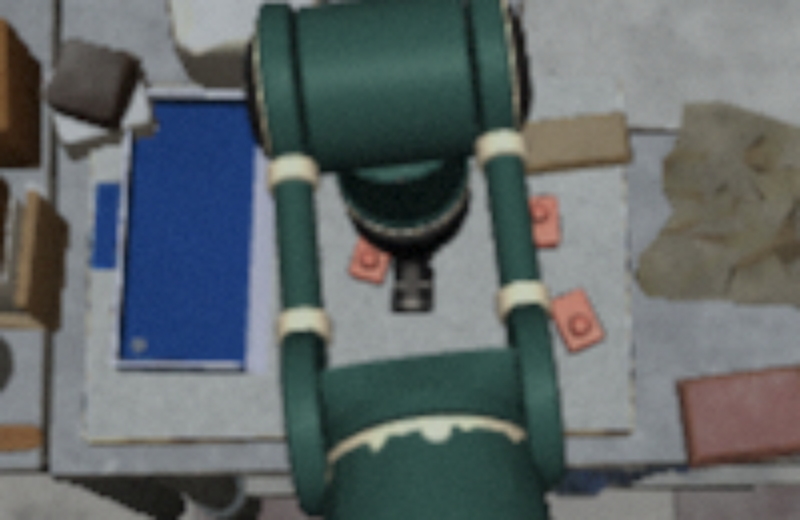

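```bash
python3 -m creep '[{"grip":1.5,"dp":[1,1.5,0],"rotation":[0.1,0,0]},{"grip":1.5,"dp":[4,3,0],"rotation":[0.2,0,0]},{"grip":1.5,"dp":[8,3.35,-0.4],"rotation":[0.3,0,0]},{"grip":1.5,"dp":[12,3.35,-0.4],"rotation":[0.3,0,0]},{"grip":1.5,"dp":[16,3.35,-0.4],"rotation":[0.3,0,0]}]'
python3 - <<'E'
from h import *
plan([.503,.077,.045],-17)
E
```

```text
time: 1.95
tool_pos: [0.5019, 0.0814, 0.0992]
tcp_rot: [1.424, 1.056, -1.421]
wrist_force: [-0.1, 0.8, -0.6]
width: 0.172
t 1.95 pos [0.5019 0.0814 0.0992] yaw -16.8 F [-0.1  0.8 -0.6] w 0.172
 dp [5.42 0.23 0.4 ] |dp| 5.4 rot [ 0.003 -0.001 -0.001]
```

```bash
python3 -m creep '[{"grip":1.5,"dp":[2,0.2,0.5],"rotation":[0,0,0]},{"grip":1.5,"dp":[4,0.2,0.5],"rotation":[0,0,0]},{"grip":1.5,"dp":[5.4,0.2,0.5],"rotation":[0,0,0]},{"grip":1.5,"dp":[5.4,0.2,0.5],"rotation":[0,0,0]}]'
python3 - <<'E'
from h import *
plan([.55,.235,.045],-17)
im,d,c=snap('wrist','w2')
E
```

```text
time: 2.28
tool_pos: [0.4984, 0.0754, 0.0426]
tcp_rot: [1.418, 1.06, -1.429]
wrist_force: [-0.7, 0.3, -0.2]
width: 0.18
t 2.28 pos [0.4984 0.0754 0.0426] yaw -16.8 F [-0.7  0.3 -0.2] w 0.18
 dp [ -0.28   0.32 -16.76] |dp| 16.8 rot [0.003 0.002 0.007]
```

View pics/w2.png

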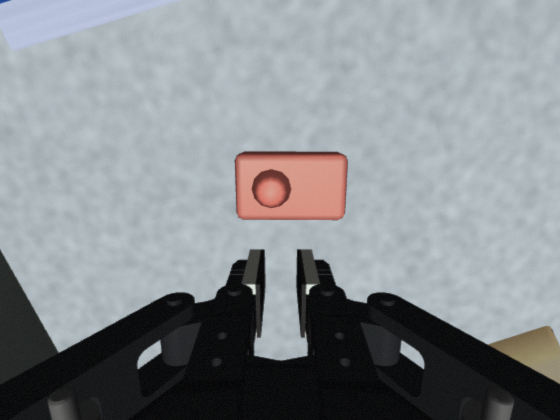

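The off-cut (291,186) is square to the fingers, and they are centred on column 281. I shift 3 mm and push.

```bash
python3 -m creep '[{"grip":1.5,"dp":[-0.2,0.3,-0.8],"rotation":[0,0,0]},{"grip":1.5,"dp":[-0.2,0.3,-1.8],"rotation":[0,0,0]},{"grip":1.5,"dp":[-0.2,0.3,-3.0],"rotation":[0,0,0]},{"grip":1.5,"dp":[-0.2,0.3,-4.4],"rotation":[0,0,0]},{"grip":1.5,"dp":[-0.2,0.3,-5.8],"rotation":[0,0,0]}]'
python3 -m creep '[{"grip":1.5,"dp":[0,0,-1.4],"rotation":[0,0,0]},{"grip":1.5,"dp":[0,0,-2.8],"rotation":[0,0,0]},{"grip":1.5,"dp":[0,0,-4.2],"rotation":[0,0,0]}]'
python3 - <<'E'
from h import *
plan([.55,.235,.045],-17)
im,d,c=snap('wrist','w3')
E
```

```text
time: 2.75
tool_pos: [0.5233, 0.1306, 0.0495]
tcp_rot: [1.425, 1.054, -1.421]
wrist_force: [-0.3, 0.2, -0.3]
width: 0.176
time: 3.0
tool_pos: [0.5346, 0.1706, 0.0484]
tcp_rot: [1.423, 1.055, -1.423]
wrist_force: [-0.3, -0.5, 0.7]
width: 0.172
t 3.0 pos [0.5346 0.1706 0.0484] yaw -16.9 F [-0.3 -0.5  0.7] w 0.172
 dp [ 0.34 -0.39 -6.61] |dp| 6.6 rot [ 0.002 -0.    -0.   ]
```

View pics/w3.png

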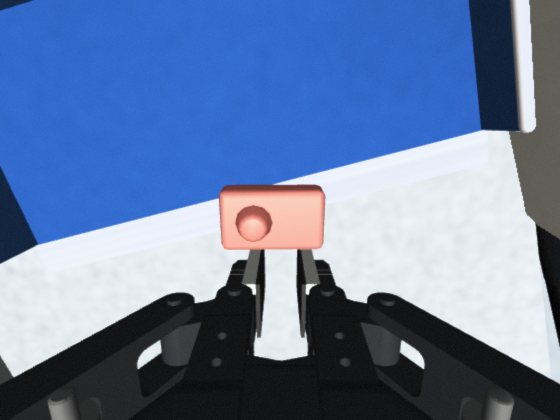

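The off-cut sits at column 272, still square, and is starting onto the lip.

```bash
python3 -m creep '[{"grip":1.5,"dp":[0.2,-0.1,-1.4],"rotation":[0,0,0]},{"grip":1.5,"dp":[0.3,-0.2,-2.8],"rotation":[0,0,0]},{"grip":1.5,"dp":[0.3,-0.3,-4.2],"rotation":[0,0,0]},{"grip":1.5,"dp":[0.3,-0.3,-5.5],"rotation":[0,0,0]},{"grip":1.5,"dp":[0.3,-0.3,-6.5],"rotation":[0,0,0]}]'
python3 - <<'E'
from h import *
plan([.555,.24,.045],-17)
im,d,c=snap('wrist','w4')
E
```

```text
time: 3.47
tool_pos: [0.5506, 0.2336, 0.0452]
tcp_rot: [1.423, 1.055, -1.423]
wrist_force: [-0.1, -0.6, 0.0]
width: 0.175
t 3.47 pos [0.5506 0.2336 0.0452] yaw -16.9 F [-0.1 -0.6  0. ] w 0.175
 dp [ 0.02  0.24 -0.74] |dp| 0.8 rot [ 0.002 -0.     0.   ]
```

View pics/w4.png

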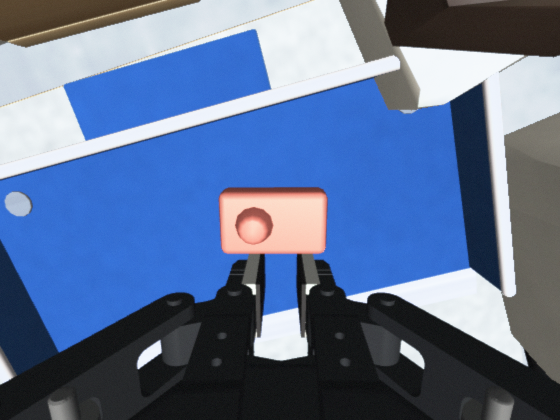

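It is fully on the floor behind the lip. I push 1 cm more, then back off and lift.

```bash
python3 -m creep '[{"grip":1.5,"dp":[0,0,-0.6],"rotation":[0,0,0]},{"grip":1.5,"dp":[0,0,-1.1],"rotation":[0,0,0]},{"grip":1.5,"dp":[0,0,0.5],"rotation":[0,0,0]},{"grip":1.5,"dp":[-2,0,2.5],"rotation":[-0.12,0,0]},{"grip":1.5,"dp":[-6,0,5],"rotation":[-0.24,0,0]}]'
python3 - <<'E'
from h import *
plan([.537,-.07,.12],3)
E
```

```text
time: 3.93
tool_pos: [0.5321, 0.1849, 0.0963]
tcp_rot: [1.238, 1.191, -1.254]
wrist_force: [-0.9, -0.1, -0.2]
width: 0.181
t 3.93 pos [0.5321 0.1849 0.0963] yaw -2.8 F [-0.9 -0.1 -0.2] w 0.181
 dp [-2.29  1.7  25.44] |dp| 25.6 rot [-0.101  0.003  0.01 ]
```

```bash
python3 -m creep '[{"grip":1.5,"dp":[-2.3,0.3,4],"rotation":[-0.1,0,0]},{"grip":1.5,"dp":[-2.3,0.6,8],"rotation":[-0.1,0,0]},{"grip":1.5,"dp":[-2.3,0.9,12],"rotation":[-0.1,0,0]},{"grip":1.5,"dp":[-2.3,1.2,16],"rotation":[-0.1,0,0]},{"grip":1.5,"dp":[-2.3,1.5,20],"rotation":[-0.1,0,0]}]'
python3 -m creep '[{"grip":1.5,"dp":[0,0,3],"rotation":[0,0,0]},{"grip":1.5,"dp":[0,0,5],"rotation":[0,0,0]},{"grip":1.5,"dp":[0,0,5],"rotation":[0,0,0]}]'
python3 - <<'E'
from h import *
plan([.537,-.065,.046],3)
im,d,c=snap('wrist','w5')
E
```

```text
time: 4.35
tool_pos: [0.5396, -0.0163, 0.1241]
tcp_rot: [1.176, 1.229, -1.176]
wrist_force: [0.8, -0.4, -0.1]
width: 0.172
time: 4.6
tool_pos: [0.5421, -0.0681, 0.1238]
tcp_rot: [1.178, 1.227, -1.18]
wrist_force: [-0.2, 0.9, -0.1]
width: 0.177
t 4.6 pos [ 0.5421 -0.0681  0.1238] yaw 2.3 F [-0.2  0.9 -0.1] w 0.177
 dp [ 7.78 -0.5  -0.34] |dp| 7.8 rot [-0.012  0.002 -0.   ]
```

View pics/w5.png

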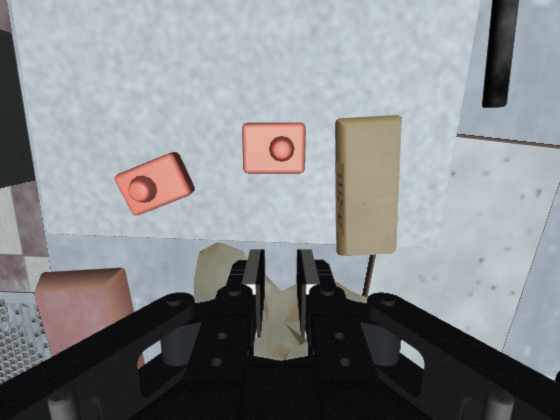

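B is at (274,148), C at (155,184), and the bar spans columns 337-400 and rows 117-254. Measuring these.

```bash
python3 - <<'E'
from h import *
z=np.load('pics/w5.npz'); im=z['im'];d=z['d'];c={k:z[k] for k in('fx','fy','cx','cy','rvec','tvec')}
W=world(d,c)
hsv=cv2.cvtColor(im,cv2.COLOR_RGB2HSV);H,S,V=[hsv[...,i].astype(int) for i in range(3)]
for n,m in(('rose',((H<12)|(H>170))&(S>70)&(V>90)),('sand',(H>12)&(H<28)&(S>50)&(V>60))):
    m=cv2.morphologyEx((m&(d>0)&(W[...,2]>.029)&(W[...,2]<.07)).astype(np.uint8),cv2.MORPH_CLOSE,np.ones((5,5)))
    k,l,s,ce=cv2.connectedComponentsWithStats(m)
    for i in range(1,k):
        if s[i,4]>300:
            P=W[(l==i)&(d>0)&(W[...,2]>.029)];r=cv2.minAreaRect((P[:,:2]*1000).astype(np.float32))
            print(n,s[i],'z',np.median(P[:,2]).round(4),'rect',np.round(r[0],1),np.round(r[1],1),round(r[2],1),P.min(0).round(3),P.max(0).round(3))
E
```

```text
rose [ 242  123   63   50 3077] z 0.0436 rect [535.7 -17.1] [39.5 30.7] 2.2 [ 0.516 -0.033  0.04 ] [ 0.556 -0.001  0.054]
rose [ 115  153   76   62 2872] z 0.0417 rect [457. -44.] [43.6 29.4] 23.4 [ 0.432 -0.065  0.038] [ 0.481 -0.023  0.052]
sand [ 336  116   65  139 8164] z 0.0418 rect [600.4 -42.9] [41.3 95.1] 4.7 [ 0.576 -0.092  0.029] [0.622 0.006 0.045]
```

```bash
python3 -m creep '[{"grip":1.5,"dp":[3,-0.6,-0.1],"rotation":[0,0,0]},{"grip":1.5,"dp":[6,-0.6,-0.2],"rotation":[0,0,0]},{"grip":1.5,"dp":[7.6,-0.6,-0.3],"rotation":[0,0,0]},{"grip":1.5,"dp":[7.6,-0.6,-0.3],"rotation":[0,0,0]}]'
python3 - <<'E'
from h import *
plan([.522,.245,.046],3)
E
```

```text
time: 4.98
tool_pos: [0.532, -0.0592, 0.0433]
tcp_rot: [1.173, 1.238, -1.181]
wrist_force: [-1.3, 0.7, 0.1]
width: 0.176
t 4.98 pos [ 0.532  -0.0592  0.0433] yaw 2.6 F [-1.3  0.7  0.1] w 0.176
 dp [ -0.21   0.38 -30.44] |dp| 30.4 rot [-0.007 -0.002  0.009]
```

```bash
python3 -m creep '[{"grip":1.5,"dp":[-0.1,0.3,-0.8],"rotation":[0,0,0]},{"grip":1.5,"dp":[-0.1,0.3,-1.8],"rotation":[0,0,0]},{"grip":1.5,"dp":[-0.1,0.3,-3.0],"rotation":[0,0,0]},{"grip":1.5,"dp":[-0.1,0.3,-4.4],"rotation":[0,0,0]},{"grip":1.5,"dp":[-0.1,0.3,-5.8],"rotation":[0,0,0]}]'
python3 -m creep '[{"grip":1.5,"dp":[0,0,-1.4],"rotation":[0,0,0]},{"grip":1.5,"dp":[0,0,-2.8],"rotation":[0,0,0]},{"grip":1.5,"dp":[0,0,-4.2],"rotation":[0,0,0]},{"grip":1.5,"dp":[0,0,-5.6],"rotation":[0,0,0]},{"grip":1.5,"dp":[0,0,-7],"rotation":[0,0,0]}]'
python3 - <<'E'
from h import *
plan([.522,.245,.046],3)
im,d,c=snap('wrist','w6')
E
```

```text
time: 5.4
tool_pos: [0.5384, -0.0011, 0.0505]
tcp_rot: [1.177, 1.228, -1.173]
wrist_force: [-0.2, -0.1, -0.3]
width: 0.174
time: 5.82
tool_pos: [0.5349, 0.0694, 0.0505]
tcp_rot: [1.177, 1.229, -1.173]
wrist_force: [0.4, -0.8, -0.4]
width: 0.176
t 5.82 pos [0.5349 0.0694 0.0505] yaw 2.6 F [ 0.4 -0.8 -0.4] w 0.176
 dp [  0.46  -0.48 -17.6 ] |dp| 17.6 rot [-0.006 -0.    -0.003]
```

View pics/w6.png

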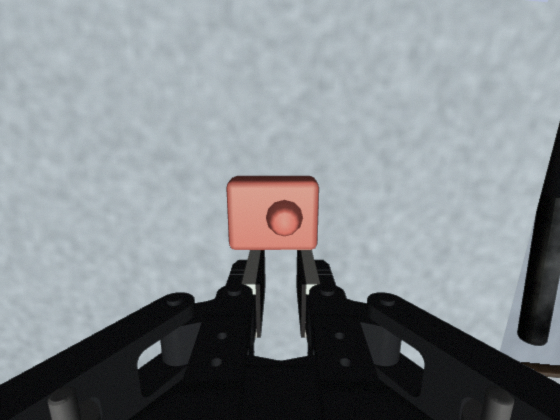

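```bash
python3 -m creep '[{"grip":1.5,"dp":[0.2,-0.2,-1.4],"rotation":[0,0,0]},{"grip":1.5,"dp":[0.4,-0.3,-2.8],"rotation":[0,0,0]},{"grip":1.5,"dp":[0.4,-0.4,-4.2],"rotation":[0,0,0]},{"grip":1.5,"dp":[0.4,-0.5,-5.6],"rotation":[0,0,0]},{"grip":1.5,"dp":[0.4,-0.6,-7],"rotation":[0,0,0]}]'
python3 -m creep '[{"grip":1.5,"dp":[0,-0.1,-1.4],"rotation":[0,0,0]},{"grip":1.5,"dp":[0,-0.2,-2.8],"rotation":[0,0,0]},{"grip":1.5,"dp":[0,-0.3,-4.2],"rotation":[0,0,0]},{"grip":1.5,"dp":[0,-0.4,-5.6],"rotation":[0,0,0]},{"grip":1.5,"dp":[0,-0.5,-7],"rotation":[0,0,0]}]'
python3 - <<'E'
from h import *
plan([.522,.245,.046],3)
im,d,c=snap('wrist','w7')
E
```

```text
time: 6.28
tool_pos: [0.5254, 0.1387, 0.0462]
tcp_rot: [1.177, 1.229, -1.173]
wrist_force: [-0.0, 1.1, -0.1]
width: 0.176
time: 6.7
tool_pos: [0.5171, 0.2085, 0.0462]
tcp_rot: [1.177, 1.229, -1.173]
wrist_force: [-0.4, -0.2, 0.8]
width: 0.173
t 6.7 pos [0.5171 0.2085 0.0462] yaw 2.6 F [-0.4 -0.2  0.8] w 0.173
 dp [ 0.02  0.66 -3.62] |dp| 3.7 rot [-0.006 -0.001 -0.002]
```

View pics/w7.png

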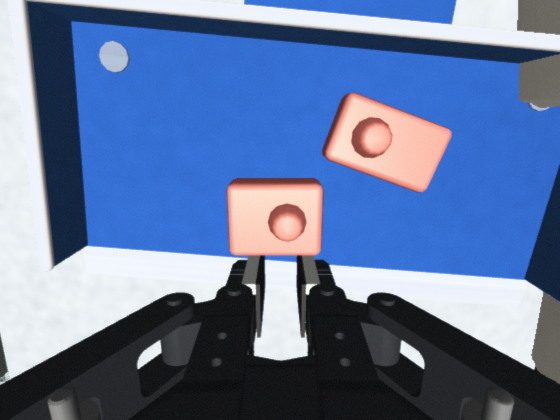

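B is just past the mouth and clear of the first off-cut. I push 2.5 cm more, then retreat toward C.

```bash
python3 -m creep '[{"grip":1.5,"dp":[0,-0.1,-1.0],"rotation":[0,0,0]},{"grip":1.5,"dp":[0,-0.1,-2.0],"rotation":[0,0,0]},{"grip":1.5,"dp":[0,-0.1,-2.6],"rotation":[0,0,0]},{"grip":1.5,"dp":[0,-0.1,-1.5],"rotation":[0,0,0]},{"grip":1.5,"dp":[-3,-0.1,1.5],"rotation":[0,0,0]}]'
python3 -m creep '[{"grip":1.5,"dp":[-3,-0.7,3.5],"rotation":[0,0,0]},{"grip":1.5,"dp":[-4,-1.4,7.5],"rotation":[0,0,0]},{"grip":1.5,"dp":[-4,-2.1,11.5],"rotation":[0,0,0]},{"grip":1.5,"dp":[-4,-2.8,15.5],"rotation":[0,0,0]},{"grip":1.5,"dp":[-4,-3.5,19.5],"rotation":[0,0,0]}]'
python3 - <<'E'
from h import *
plan([.464,-.1,.1],8)
E
```

```text
time: 7.17
tool_pos: [0.5119, 0.1926, 0.069]
tcp_rot: [1.167, 1.237, -1.181]
wrist_force: [-0.9, -1.2, -0.3]
width: 0.177
time: 7.58
tool_pos: [0.4898, -0.0054, 0.1148]
tcp_rot: [1.176, 1.229, -1.175]
wrist_force: [-0.1, -0.2, -0.1]
width: 0.174
t 7.58 pos [ 0.4898 -0.0054  0.1148] yaw 2.6 F [-0.1 -0.2 -0.1] w 0.174
 dp [ 1.48 -3.01  9.34] |dp| 9.9 rot [-0.094  0.001 -0.001]
```

```bash
python3 -m creep '[{"grip":1.5,"dp":[0,-0.8,3.5],"rotation":[-0.1,0,0]},{"grip":1.5,"dp":[0,-1.7,7],"rotation":[-0.2,0,0]},{"grip":1.5,"dp":[2,-1.5,8],"rotation":[-0.3,0,0]},{"grip":1.5,"dp":[5,-1.3,8],"rotation":[-0.3,0,0]},{"grip":1.5,"dp":[5,-1.3,8],"rotation":[-0.3,0,0]}]'
python3 - <<'E'
from h import *
plan([.473,-.083,.046],20)
im,d,c=snap('wrist','w8')
E
```

```text
time: 8.0
tool_pos: [0.4766, -0.0846, 0.0597]
tcp_rot: [0.952, 1.359, -0.958]
wrist_force: [-2.4, -0.0, -0.3]
width: 0.176
t 8.0 pos [ 0.4766 -0.0846  0.0597] yaw 19.6 F [-2.4 -0.  -0.3] w 0.176
 dp [ 1.38 -0.28 -0.26] |dp| 1.4 rot [-0.007 -0.004  0.007]
```

View pics/w8.png

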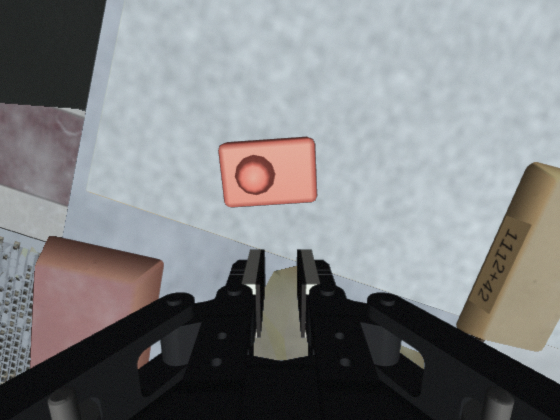

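```bash
python3 -m creep '[{"grip":1.5,"dp":[1.5,-0.4,0],"rotation":[0,0,0]},{"grip":1.5,"dp":[1.8,-0.4,-0.5],"rotation":[0,0,0]},{"grip":1.5,"dp":[1.8,-0.4,-1.5],"rotation":[0,0,0]},{"grip":1.5,"dp":[1.8,-0.4,-2.2],"rotation":[0,0,0]}]'
python3 - <<'E'
from h import *
plan([.473,-.083,.046],20)
im,d,c=snap('wrist','w9')
E
```

```text
time: 8.38
tool_pos: [0.4694, -0.0631, 0.0468]
tcp_rot: [0.952, 1.353, -0.951]
wrist_force: [1.1, 0.2, -0.5]
width: 0.173
t 8.38 pos [ 0.4694 -0.0631  0.0468] yaw 19.8 F [ 1.1  0.2 -0.5] w 0.173
 dp [ 0.08 -0.34  2.  ] |dp| 2.0 rot [-0.004 -0.    -0.   ]
```

View pics/w9.png

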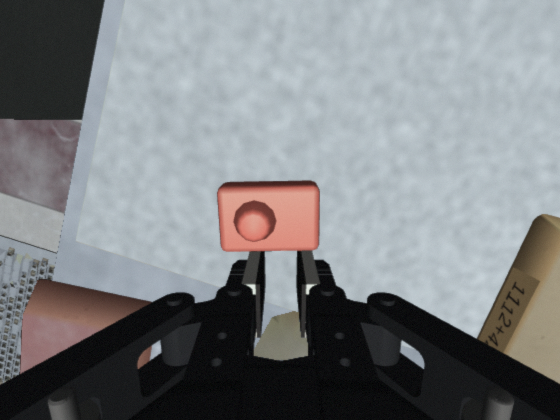

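```bash
python3 -m creep '[{"grip":1.5,"dp":[0,-0.05,-1.0],"rotation":[0.052,0,0]},{"grip":1.5,"dp":[0,0,-2.0],"rotation":[0.105,0,0]},{"grip":1.5,"dp":[0,0.1,-3.0],"rotation":[0.157,0,0]},{"grip":1.5,"dp":[0,0.25,-4.0],"rotation":[0.209,0,0]},{"grip":1.5,"dp":[0,0.5,-4.9],"rotation":[0.262,0,0]}]'
python3 - <<'E'
from h import *
plan([.473,.235,.046],-5)
im,d,c=snap('wrist','w10')
E
```

```text
time: 8.85
tool_pos: [0.4581, -0.0152, 0.0473]
tcp_rot: [1.149, 1.245, -1.148]
wrist_force: [-0.5, -0.6, -0.6]
width: 0.179
t 8.85 pos [ 0.4581 -0.0152  0.0473] yaw 4.7 F [-0.5 -0.6 -0.6] w 0.179
 dp [  0.12   3.53 -24.82] |dp| 25.1 rot [ 0.169  0.    -0.002]
```

View pics/w10.png

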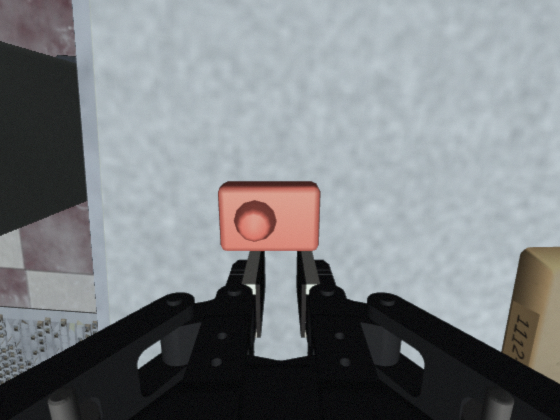

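```bash
python3 -m creep '[{"grip":1.5,"dp":[0,0,-1.0],"rotation":[0.037,0,0]},{"grip":1.5,"dp":[0,0.05,-2.0],"rotation":[0.074,0,0]},{"grip":1.5,"dp":[0,0.15,-3.0],"rotation":[0.11,0,0]},{"grip":1.5,"dp":[0,0.3,-4.0],"rotation":[0.15,0,0]},{"grip":1.5,"dp":[0,0.45,-5.0],"rotation":[0.187,0,0]}]'
python3 -m creep '[{"grip":1.5,"dp":[0,0,-1.4],"rotation":[0,0,0]},{"grip":1.5,"dp":[0,0,-2.8],"rotation":[0,0,0]},{"grip":1.5,"dp":[0,0,-4.2],"rotation":[0,0,0]},{"grip":1.5,"dp":[0,0,-5.6],"rotation":[0,0,0]},{"grip":1.5,"dp":[0,0,-7],"rotation":[0,0,0]}]'
python3 - <<'E'
from h import *
plan([.476,.235,.046],-6)
im,d,c=snap('wrist','w11')
E
```

```text
time: 9.32
tool_pos: [0.4587, 0.0346, 0.0471]
tcp_rot: [1.286, 1.157, -1.284]
wrist_force: [-0.1, 0.3, 0.2]
width: 0.176
time: 9.73
tool_pos: [0.4659, 0.1046, 0.0471]
tcp_rot: [1.284, 1.158, -1.282]
wrist_force: [-0.6, -0.5, -0.8]
width: 0.176
t 9.73 pos [0.4659 0.1046 0.0471] yaw -5.8 F [-0.6 -0.5 -0.8] w 0.176
 dp [  0.11  -0.32 -13.08] |dp| 13.1 rot [ 0.003 -0.    -0.002]
```

View pics/w11.png

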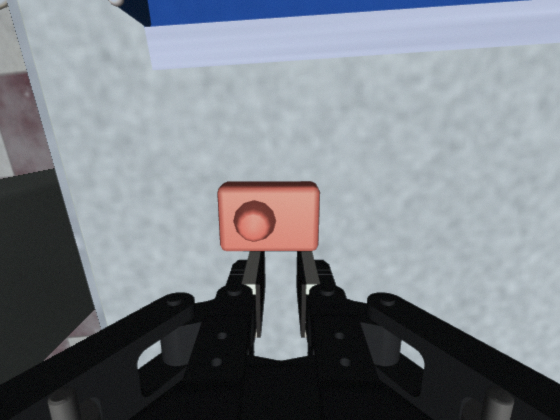

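```bash
python3 - <<'E'
from h import *
z=np.load('pics/w11.npz'); d=z['d'];c={k:z[k] for k in('fx','fy','cx','cy','rvec','tvec')}
W=world(d,c); R=cv2.Rodrigues(np.array(bot.read_state()['tcp_rot']))[0]
T=(W-bot.read_state()['tool_pos'])@R
for u,v in [(240,268),(235,290),(180,300),(130,325),(60,370),(80,395)]: print((u,v),d[v,u].round(3),T[v,u].round(3),W[v,u].round(3))
m=(d>0)&(T[...,0]>-.05)&(T[...,0]<.014)&(abs(T[...,2])<.03)&(abs(T[...,1])<.1)&(W[...,2]>.05)
for a in np.arange(-.05,.014,.008):
    k=m&(abs(T[...,0]-a)<.004); 
    if k.any(): print('toolx',a.round(3),'y range',T[k][:,1].min().round(3),T[k][:,1].max().round(3))
E
```

```text
(240, 268) 0.139 [-0.001 -0.018 -0.005] [0.45  0.113 0.048]
(235, 290) 0.107 [-0.031 -0.015 -0.012] [0.452 0.12  0.079]
(180, 300) 0.102 [-0.037 -0.032 -0.011] [0.436 0.121 0.084]
(130, 325) 0.092 [-0.048 -0.043 -0.01 ] [0.425 0.121 0.095]
(60, 370) 0.074 [-0.066 -0.05  -0.011] [0.417 0.122 0.113]
(80, 395) 0.074 [-0.067 -0.046 -0.005] [0.421 0.116 0.114]
toolx -0.05 y range -0.049 0.049
toolx -0.042 y range -0.047 0.046
toolx -0.034 y range -0.042 0.042
toolx -0.026 y range -0.035 0.034
toolx -0.018 y range -0.021 0.021
toolx -0.01 y range -0.021 0.021
toolx -0.002 y range -0.021 0.021
```

The linkage stays above z ≈ 0.07, and the pan wall tops out near 0.058, so it clears. Continuing the push.

```bash
python3 -m creep '[{"grip":1.5,"dp":[0,0,-1.4],"rotation":[0,0,0]},{"grip":1.5,"dp":[0,0,-2.8],"rotation":[0,0,0]},{"grip":1.5,"dp":[0,0,-4.2],"rotation":[0,0,0]},{"grip":1.5,"dp":[0,0,-5.6],"rotation":[0,0,0]},{"grip":1.5,"dp":[0,0,-7],"rotation":[0,0,0]}]'
python3 -m creep '[{"grip":1.5,"dp":[0,-0.1,-1.4],"rotation":[0,0,0]},{"grip":1.5,"dp":[0,-0.2,-2.8],"rotation":[0,0,0]},{"grip":1.5,"dp":[0,-0.2,-3.8],"rotation":[0,0,0]}]'
python3 - <<'E'
from h import *
plan([.476,.24,.046],-6)
im,d,c=snap('wrist','w12')
E
```

```text
time: 10.2
tool_pos: [0.473, 0.1738, 0.0469]
tcp_rot: [1.284, 1.158, -1.283]
wrist_force: [-0.4, 0.5, 0.2]
width: 0.179
time: 10.45
tool_pos: [0.4749, 0.2122, 0.0469]
tcp_rot: [1.285, 1.159, -1.283]
wrist_force: [0.5, -0.9, -0.6]
width: 0.173
t 10.45 pos [0.4749 0.2122 0.0469] yaw -5.8 F [ 0.5 -0.9 -0.6] w 0.173
 dp [ 0.09 -0.18 -2.78] |dp| 2.8 rot [ 0.003 -0.    -0.001]
```

View pics/w12.png

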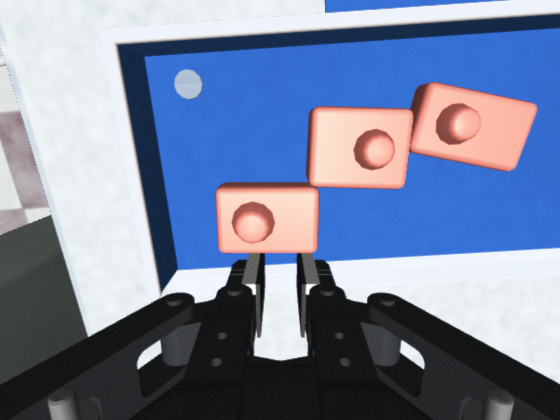

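C is past the mouth, and its corner is close to B. A slight left, then 2 cm more, and retreat.

```bash
python3 -m creep '[{"grip":1.5,"dp":[0,-0.3,-0.6],"rotation":[0,0,0]},{"grip":1.5,"dp":[0,-0.6,-1.3],"rotation":[0,0,0]},{"grip":1.5,"dp":[0,-0.6,-2.0],"rotation":[0,0,0]},{"grip":1.5,"dp":[0,-0.4,-1],"rotation":[0,0,0]},{"grip":1.5,"dp":[-2,0,1.5],"rotation":[0,0,0]}]'
python3 -m creep '[{"grip":1.5,"dp":[-4,0,3],"rotation":[0,0,0]},{"grip":1.5,"dp":[-8,0,7],"rotation":[0,0,0]},{"grip":1.5,"dp":[-12,0,10],"rotation":[0,0,0]},{"grip":1.5,"dp":[-15,0,13],"rotation":[0,0,0]},{"grip":1.5,"dp":[-15,0,13],"rotation":[0,0,0]}]'
python3 - <<'E'
from h import *
plan([.476,.24,.046],-6)
im,d,c=snap('wrist','w13'); W=world(d,c)
hsv=cv2.cvtColor(im,cv2.COLOR_RGB2HSV);H,S,V=[hsv[...,i].astype(int) for i in range(3)]
m=(((H<12)|(H>170))&(S>70)&(V>90)&(d>0)&(W[...,2]>.025)&(W[...,2]<.08)).astype(np.uint8)
k,l,s,ce=cv2.connectedComponentsWithStats(m)
for i in range(1,k):
    if s[i,4]>100: P=W[l==i];print(s[i],P.min(0).round(3),P.max(0).round(3))
E
```

```text
time: 10.92
tool_pos: [0.4704, 0.1965, 0.0631]
tcp_rot: [1.279, 1.163, -1.288]
wrist_force: [0.3, -0.9, -0.8]
width: 0.17
time: 11.33
tool_pos: [0.4596, 0.0646, 0.2188]
tcp_rot: [1.287, 1.156, -1.284]
wrist_force: [1.8, -0.7, 0.7]
width: 0.176
t 11.33 pos [0.4596 0.0646 0.2188] yaw -6.0 F [ 1.8 -0.7  0.7] w 0.176
 dp [ 17.27  -0.25 -17.62] |dp| 24.7 rot [ 0.     0.    -0.003]
```

View pics/w13.png

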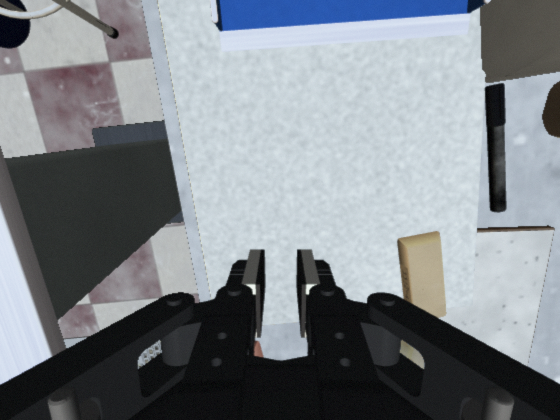

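The board between the pan and the bar is clear. Now I check the pan with the fixed cameras.

```bash
python3 - <<'E'
from h import *
for n in('top','scene'):
    im,d,c=snap(n,n+'2'); W=world(d,c)
    hsv=cv2.cvtColor(im,cv2.COLOR_RGB2HSV);H,S,V=[hsv[...,i].astype(int) for i in range(3)]
    m=(((H<12)|(H>170))&(S>90)&(V>80)&(W[...,2]>.02)&(W[...,2]<.08)&(W[...,0]>.4)&(W[...,0]<.65)&(W[...,1]>-.1)&(W[...,1]<.33)).astype(np.uint8)
    k,l,s,ce=cv2.connectedComponentsWithStats(m)
    for i in range(1,k):
        if s[i,4]>20: P=W[l==i];print(n,s[i],P.min(0).round(3),P.max(0).round(3))
    a=im[130:260,140:360] if n=='top' else im[130:280,130:350]
    cv2.imwrite('pics/%s2c.png'%n,cv2.resize(a,None,fx=3,fy=3,interpolation=cv2.INTER_CUBIC)[:,:,::-1])
E
```

```text
top [194 173  18  42 361] [0.447 0.24  0.023] [0.582 0.295 0.061]
scene [215 174  23  25 210] [0.442 0.241 0.027] [0.583 0.31  0.061]
```

View pics/top2c.png

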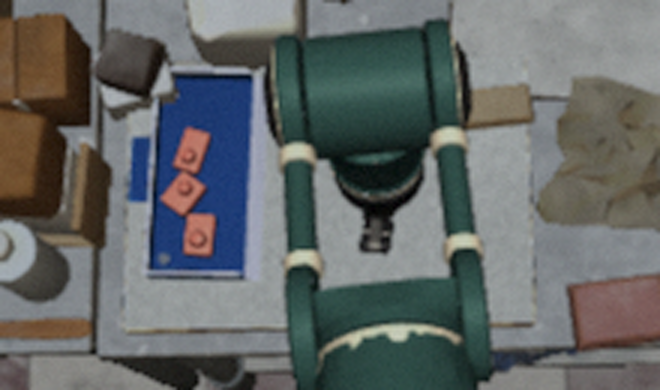

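View pics/scene2c.png

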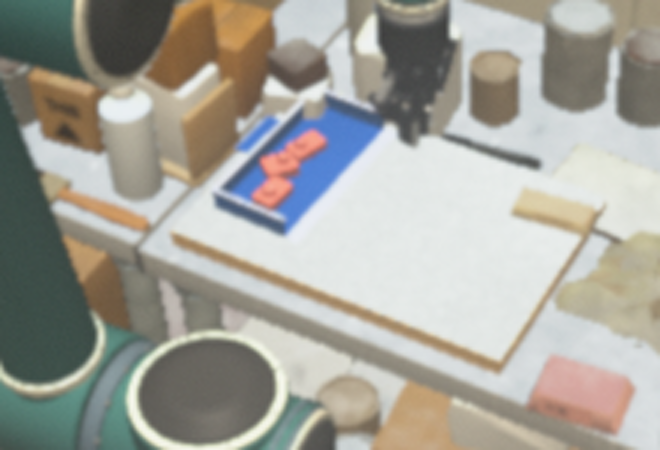

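All three off-cuts lie flat in the pan: their nearest edge is at y ≈ 0.24 and the mouth is at 0.207. The bar and the bystanders that can be seen look unmoved. I hold still for a moment, then hand in.

```bash
python3 -m creep '[{"grip":1.5,"dp":[0,0,0],"rotation":[0,0,0]},{"grip":1.5,"dp":[0,0,0],"rotation":[0,0,0]}]'
python3 -c "
from workcell import bot
print(bot.finish_job())"
```

```text
time: 11.65
tool_pos: [0.4584, 0.0671, 0.2144]
tcp_rot: [1.284, 1.16, -1.288]
wrist_force: [-0.2, -0.2, -0.1]
width: 0.174
the job is handed in; nothing more can be done
None
```

All three off-cuts are on the pan floor. I swept each one along the board with nearly closed fingertips, up the lip and through the mouth, without lifting any. I handed the job in at 11.65 s.

- **Off-cuts:** in the last top and scene pictures they lie flat in the pan. Their nearest edge is at y ≈ 0.24 m, about 33 mm behind the mouth edge at 0.207 m. They touch or nearly touch each other, because the last push nudged the middle one round a little.
- **Sand bar and bystanders:** by eye, the sand bar, bottle, rose bar and brush looked unmoved. I did not re-measure any of them, and part of the bar was hidden behind the arm in the top view. I did not check the cup and block in the final pictures.
- **Forces and position:** wrist-force readings at the end of each move stayed under about 3 N. The measured tool position lagged or overshot by up to about 6 mm during quick moves, so I corrected the height before pushing. The gripper was well clear of everything at the end.

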